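Find the cartridge without a core by its weight and shut it in the reject box

ROBOT

A 7-joint arm with a two-finger parallel gripper is mounted at the origin on the work surface; the furniture and walls round the work are solid. World frame = base frame: x ahead of the robot, y to its left, z up, the work surface at z = 0. Lengths are in m, angles in degrees, forces in N, time in s.
With the tool pointing down it reaches from about 0.425 to 0.875 m from the base axis. Payload 4.7 kg.
Tool frame: the origin (TCP) lies midway between the tips of the shut fingers; the grasp point (between the pads) lies 19 mm behind it; z points along the fingers, y is the direction in which the jaws open and shut (so a half turn about z gives the same grasp; the last joint's range is limited). The gripper opens to 87 mm and grips with 3 to 60 N. Pads are 19 mm wide; open, the fingers measure 117 mm over their backs; the gripper's body (75 mm by 190 mm) begins 51 mm behind the grasp point.
Start: joints at [68.761, 18.392, -4.016, 83.108, 1.295, 78.541, -3.26], TCP at [0.244, -0.602, 0.223] pointing down, gripper open.
Joint ranges: [-163.93, 163.93], [-17.29, 119.83], [-79.2, 71.16], [3.27, 140.29], [-89.18, 269.18], [5.43, 117.66], [-154.24, 154.24]. Speed limits (degrees/s): [147.25, 147.25, 180, 180, 180, 180, 180].

INTERFACE

Orientations are given as [roll, pitch, yaw] about the fixed x, y, z axes, in that order (R = Rz(yaw) Ry(pitch) Rx(roll)).
In Python, from cell import env gives the robot as it stands. The module is installed in compiled form; this text tells all that it offers.
- The arm moves only by the tool servo_tool, never from a script. Its argument "plan" is a list of rows, each a list of 3 entries, a list of its own where there are three numbers: the opening, from 0 (shut) to 1 (fully open), then the shift along the tool's x, y, z in cm, then the turn, a rotation vector about the tool's x, y, z in degrees. A call has 1 to 20 rows; each row shifts and turns the pose as measured when the row begins, along the tool's axes as they then stand; what a row does not reach is not made up. A row lasts 1/12 s, in which the tool goes at most 41.7 mm and 7.16 degrees, less where a joint would pass 70% of its speed; a pose out of reach is approached as far as the arm can. A call is refused whole if a number of a shift passes 4.17 or a number of a turn 7.16, either way. A call with a gripper value outside its range is refused whole. The fingers move at their own pace and stop on an object; "force" is the grip in N (left out, the last holds). Time passes only in rows, so rows that do not move let the fingers close. It gives the time, the measured TCP pose, the force and the opening at its end, in the units of the state.
- env.get_obs(): the state, without advancing time (a new reading comes with each control period).
- env.read_camera(name): name is "side" or "top"; returns a dict with "image" (420x560x3 uint8, blue, green, red), "fx", "fy", "cx", "cy" (pixels), "rvec" (rotation vector, rad) and "tvec" (3), from world to camera coordinates, as OpenCV has them. Camera axes: x right, y down, z forward; pixel columns grow to the right and rows downward; lengths in m; the calibration is good to about 2 mm. A picture is of the moment at which its call begins. There is no depth.
- env.sign_off(): hands the job in, once; it reports no verdict.
The state is a dict: "time_s": time; "qpos": joint angles; "joint_velocities": joint speeds; "effort": joint torques, N m; "tool_pos": TCP position; "tool_rot": TCP orientation; "force": force on the tool from outside, world axes, zero at the start; "wrist_torque": the same for the moment, N m; "grip_width": finger opening in m.
Only numpy, scipy, OpenCV 4.12 (cv2) and the standard library are available. Lean on these libraries where they do the work, as an engineer would, in place of code of your own. Each camera call takes 0.05 s, during which the arm holds its last target. There are 200 camera calls.

TASK

Of the four identical-looking cartridges on the tray, one was sealed without its steel core; only its much smaller weight tells it apart. Stand that one upright on the floor of the reject box and then press the box's lid down fully shut; the three heavy cartridges must end up standing on the tray. Do not knock over or shift the valve heads among them or the wash bottle.

Things in the scene. Friction and masses are not known exactly. Their poses are not given: they have to be found in the camera images.
- cart_a: one of four sealed cartridges that look exactly alike: steel barrel 46 mm across and 68 mm tall, above it a black grip neck 30 mm across from 70 to 110 mm height. Three hold their steel core and weigh 0.48 to 0.62 kg; one (any of the four, different each time) was closed without it and weighs about 0.17 kg. Origin: centre of the underside, z up. Pinch the neck from above
- cart_b: one of four sealed cartridges that look exactly alike: steel barrel 46 mm across and 68 mm tall, above it a black grip neck 30 mm across from 70 to 110 mm height. Three hold their steel core and weigh 0.48 to 0.62 kg; one (any of the four, different each time) was closed without it and weighs about 0.17 kg. Origin: centre of the underside, z up. Pinch the neck from above
- cart_c: one of four sealed cartridges that look exactly alike: steel barrel 46 mm across and 68 mm tall, above it a black grip neck 30 mm across from 70 to 110 mm height. Three hold their steel core and weigh 0.48 to 0.62 kg; one (any of the four, different each time) was closed without it and weighs about 0.17 kg. Origin: centre of the underside, z up. Pinch the neck from above
- cart_d: one of four sealed cartridges that look exactly alike: steel barrel 46 mm across and 68 mm tall, above it a black grip neck 30 mm across from 70 to 110 mm height. Three hold their steel core and weigh 0.48 to 0.62 kg; one (any of the four, different each time) was closed without it and weighs about 0.17 kg. Origin: centre of the underside, z up. Pinch the neck from above
- work_tray: low grey plastic tray, 220 x 220 mm, fixed, floor 4 mm above the table, lip 18 mm high. Origin: centre of the underside; x, y along its sides, z up
- reject_box: fixed aluminium box, outside 140 x 140 mm and 128 mm tall, walls and floor 4 mm thick, open at the top under a hinged lid. Origin: centre of the underside; x points to the hinge side, z up
- reject_box_in (a point): centre of the reject box's inner floor; axes as the box
- lid (a joint): hinge of the reject box's lid, rad: 0 fully shut, about 1.6 upright, 1.9 leaning back; stays where it is left (stiff hinge)
- lid_hinge (a point): middle of the lid's hinge line at the box's rim on its +x side; the hinge line runs along the box's y. The lid is a plate 6 mm thick, 140 x 140 mm, with a small knob near the edge away from the hinge
- lid_handle (a point): tip of the lid's knob, which stands 35 mm out of the lid's outer face, on the lid's middle line
- head_1: bystander: valve head standing on the tray, 120 to 124 mm tall, its black cap 50 mm across from 78 mm height up. Origin: centre of the underside, z up
- head_2: bystander: valve head standing on the tray, 120 to 124 mm tall, its black cap 50 mm across from 78 mm height up. Origin: centre of the underside, z up
- head_3: bystander: valve head standing on the tray, 120 to 124 mm tall, its black cap 50 mm across from 78 mm height up. Origin: centre of the underside, z up
- bottle: bystander: white wash bottle standing on the table between the tray and the box, beyond them, 187 mm tall, 60 mm across, with a thin spout 187 mm high. Origin: on the table, 24 mm from the axis of its body, which lies towards its own -y; the spout points to +y
There are look-alikes about, which are no part of the job. Leave any blue, orange or turquoise look-alike of the cart_a alone.

How it is judged:
By the outcome, as a careful person would: the job done as asked, in the order asked, and still so for the second after the job is handed in, with the robot touching nothing.
It also fails if it takes over 72 s, if anything falls off the work surface, if the arm or the gripper's body presses on something with over 40 N, if the wrist force passes 120 N, or if a joint passes its speed limit or range.

## Working session

There is one attempt and no reset: what is moved stays moved. The work goes in short steps, Python scripts to look and compute and a tool call to move; the robot and the scene stay as the last step left them, time stands still between calls to the robot, and variables do not carry over. Pictures are saved under pics/ and viewed, about 8 in all and at most 12, crops included, and the job is handed in when it is done.

Besides the shell and the picture viewer there is one more tool, called as name([rows], argument=value, ...), one row to a line, values as JSON. servo_tool: Moves the arm, as the interface text tells. Its arguments: {"type":"object","properties":{"plan":{"type":"array"},"force":{"type":"number"}},"required":["plan"]}

```bash
mkdir -p pics; cat > h.py <<'E'
import numpy as np, cv2
from cell import env
def cam(n):
    c=env.read_camera(n); c['R']=cv2.Rodrigues(np.array(c['rvec'],float))[0]; c['t']=np.array(c['tvec'],float).ravel(); return c
def ray(c,u,v):
    d=c['R'].T@np.array([(u-c['cx'])/c['fx'],(v-c['cy'])/c['fy'],1.]); return -c['R'].T@c['t'],d
def onz(c,u,v,z):
    o,d=ray(c,u,v); return o+d*(z-o[2])/d[2]
def proj(c,p):
    q=c['R']@np.array(p,float)+c['t']; return np.array([c['fx']*q[0]/q[2]+c['cx'],c['fy']*q[1]/q[2]+c['cy']])
E
python3 - <<'E'
from h import *
for n in('top','side'):
    c=cam(n); cv2.imwrite(f'pics/{n}0.png',c['image']); print(n,-c['R'].T@c['t'],c['R'][2],c['fx'])
o=env.get_obs(); print(o)
E
```

```text
top [ 0.36710647 -0.02489717  1.25037079] [ 0.12042922 -0.01971582 -0.99252612] 511.386029260852
side [-0.1543031   0.69208767  0.79909471] [ 0.55704787 -0.60732103 -0.56644403] 491.084135520269
{'time_s': 0.1, 'qpos': array([68.76103127, 18.43656699, -4.01602283, 83.16469429,  1.29442822,
       78.54119602, -3.25888362]), 'joint_velocities': array([ 0.00572196, -0.07071515, -0.04584715, -0.10792035, -0.03992916,
        0.10346618, -0.03841519]), 'effort': array([-2.91784008e-04, -4.92569876e+01, -4.05812524e-01, -3.13400960e+01,
       -6.40010834e-02,  3.94056458e-02,  4.39889789e-05]), 'tool_pos': array([ 0.24377256, -0.60204742,  0.22157925]), 'tool_rot': array([-1.79902740e+02,  4.57104759e-03,  2.20499646e+01]), 'force': array([-0.12656304,  0.26900373,  0.70151928]), 'wrist_torque': array([0.05139947, 0.00245687, 0.06256269]), 'grip_width': 0.08698752488452594}
```

View pics/top0.png

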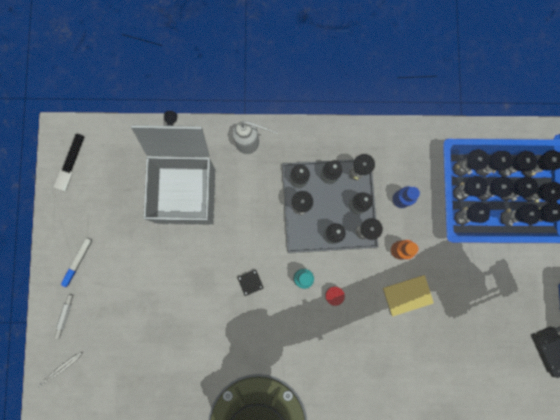

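View pics/side0.png

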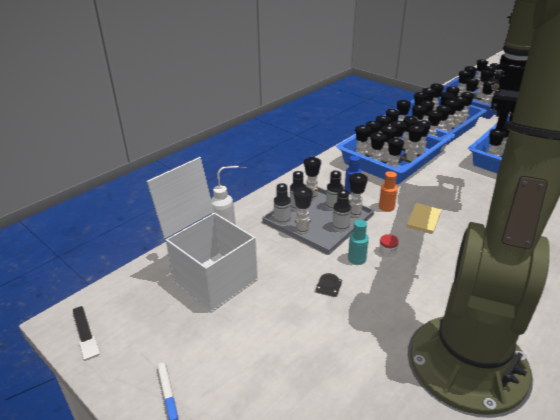

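The top view shows the tray at (330,205) with seven black tops at (299,174), (332,170), (364,163), (302,201), (363,201), (371,230) and (336,232). The box is at (180,188) with its lid open and leaning back, and the bottle is at (245,134). The blue (408,196), orange (405,250) and turquoise (304,278) look-alikes stand off the tray. Next: a close crop to tell the cartridges from the heads.

```bash
python3 - <<'E'
from h import *
a=cv2.imread('pics/top0.png')[145:255,275:400]; b=cv2.imread('pics/side0.png')[145:255,255:385]
a=cv2.resize(a,None,fx=3.2,fy=4.5,interpolation=3) if 0 else cv2.resize(a,(390,343),interpolation=3); b=cv2.resize(b,(406,343),interpolation=3)
cv2.imwrite('pics/crop.png',np.hstack([a,b]))
c=cam('top'); g=cv2.cvtColor(c['image'],cv2.COLOR_BGR2GRAY)
m=(g<50).astype(np.uint8)
n,l,s,ce=cv2.connectedComponentsWithStats(m)
for i in range(1,n):
    x,y=ce[i]
    if 280<x<385 and 150<y<245 and s[i][4]>30:
        print(ce[i].round(1),s[i],onz(c,x,y,.105).round(3))
# side proj of tops
s_=cam('side')
for uv in[(299,174),(332,170),(364,163),(302,201),(363,201),(371,230),(336,232)]:
    p=onz(c,*uv,.115); print(uv,p.round(3),proj(s_,p).round(0))
E
```

```text
[357.6 201.5] [354 195   8  13  41] [ 0.513 -0.224  0.105]
(299, 174) [ 0.573 -0.09   0.115] [283. 187.]
(332, 170) [ 0.583 -0.165  0.115] [299. 175.]
(364, 163) [ 0.6   -0.238  0.115] [312. 163.]
(302, 201) [ 0.512 -0.097  0.115] [303. 195.]
(363, 201) [ 0.513 -0.234  0.115] [336. 174.]
(371, 230) [ 0.448 -0.251  0.115] [359. 180.]
(336, 232) [ 0.443 -0.173  0.115] [343. 193.]
```

View pics/crop.png

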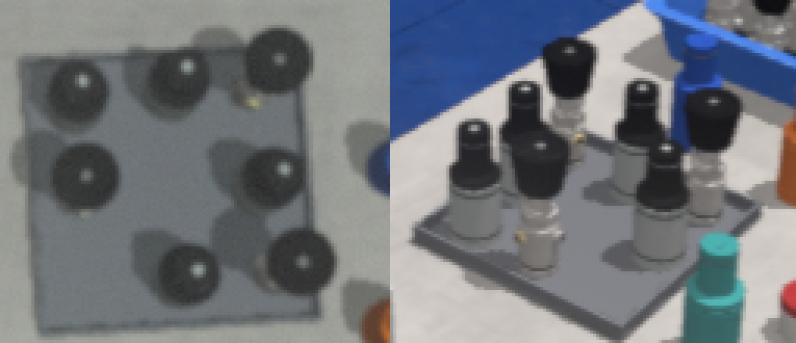

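Candidates on the tray:
- **Cartridges** (stepped neck, barrel): top (299,174), (332,170), (363,201), (336,232).
- **Heads** (wide caps, thin silver bodies): (364,163), (302,201), (371,230).
- **Not wanted:** the blue, orange and turquoise look-alikes, and the cartridges in the blue crates.

Now I'll refine positions and look at the box.

```bash
python3 - <<'E'
from h import *
c=cam('top'); im=c['image']; f=4
roi=cv2.resize(cv2.cvtColor(im,cv2.COLOR_BGR2GRAY)[145:255,275:400],None,fx=f,fy=f,interpolation=2)
for T in(58,68):
  k=cv2.morphologyEx((roi<T).astype(np.uint8),cv2.MORPH_OPEN,np.ones((9,9)))
  k=cv2.morphologyEx(k,cv2.MORPH_CLOSE,np.ones((15,15)))
  for q in cv2.findContours(k,0,2)[0]:
    if cv2.contourArea(q)>1500:
        (x,y),(w,h),a=cv2.fitEllipse(q); x=(x+.5)/f+274.5;y=(y+.5)/f+144.5
        print(T,(round(x,1),round(y,1)),round(w/f,1),round(h/f,1),'z70',onz(c,x,y,.074)[:2].round(3),'z120',onz(c,x,y,.122)[:2].round(3))
a=cv2.resize(im[105:235,120:270],(450,390),interpolation=2)
s=cam('side'); b=cv2.resize(s['image'][150:310,145:265],(292,390),interpolation=2)
cv2.imwrite('pics/box.png',np.hstack([a,b]))
E
```

```text
58 (333.4, 231.9) 14.2 16.1 z70 [ 0.446 -0.172] z120 [ 0.443 -0.166]
58 (370.8, 228.4) 18.9 19.8 z70 [ 0.454 -0.259] z120 [ 0.451 -0.249]
58 (360.9, 202.0) 15.6 17.6 z70 [ 0.516 -0.237] z120 [ 0.51  -0.228]
58 (302.4, 200.8) 17.8 19.3 z70 [ 0.518 -0.101] z120 [ 0.512 -0.097]
58 (330.5, 171.4) 11.2 17.9 z70 [ 0.588 -0.167] z120 [ 0.579 -0.161]
58 (362.8, 164.4) 17.6 19.3 z70 [ 0.605 -0.243] z120 [ 0.595 -0.234]
68 (334.8, 232.4) 18.6 19.6 z70 [ 0.445 -0.175] z120 [ 0.441 -0.169]
68 (370.7, 228.5) 20.1 20.9 z70 [ 0.454 -0.259] z120 [ 0.451 -0.249]
68 (361.9, 201.6) 18.2 21.0 z70 [ 0.517 -0.239] z120 [ 0.511 -0.23 ]
68 (301.7, 201.2) 20.4 20.9 z70 [ 0.517 -0.099] z120 [ 0.511 -0.096]
68 (299.2, 174.5) 17.9 18.5 z70 [ 0.58  -0.093] z120 [ 0.571 -0.09 ]
68 (331.9, 169.7) 18.3 20.0 z70 [ 0.592 -0.17 ] z120 [ 0.582 -0.164]
68 (363.1, 164.5) 19.5 21.1 z70 [ 0.604 -0.243] z120 [ 0.595 -0.234]
```

View pics/box.png

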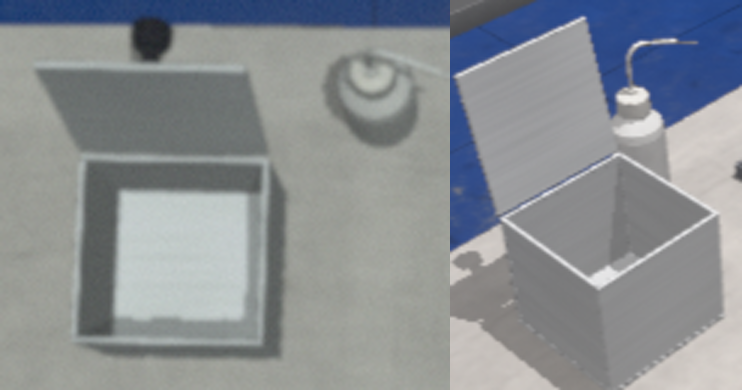

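The crop shows the box rim's outer corners at about (82,155), (270,157), (263,345) and (74,341). The lid's free edge runs from (36,63) to (248,67), the knob is at (152,35), and the bottle is clear to the right.

```bash
python3 - <<'E'
from h import *
c=cam('top'); s=cam('side')
P=[onz(c,u/3+119.7,v/3+104.7,.128)[:2] for u,v in[(82,155),(270,157),(263,345),(74,341)]]
print(np.round(P,3), 'ctr',np.mean(P,0).round(3)); d=P[0]-P[3]+P[1]-P[2]; print('yaw',np.degrees(np.arctan2(d[1],d[0])),np.linalg.norm(d)/2)
e=P[0]-P[1]+P[3]-P[2]; print('yaw y',np.degrees(np.arctan2(e[1],e[0]))-90)
sc=np.array([(145+(x-450)/2.433,150+y/2.4375) for x,y in[(502,217),(618,154),(718,213),(600,288)]])
print('side rim',[onz(s,u,v,.128)[:2].round(3) for u,v in sc])
def tri(p,q):
    M=[];
    for k,(u,v) in((c,p),(s,q)):
        K=np.array([[k['fx'],0,k['cx']],[0,k['fy'],k['cy']],[0,0,1]])@np.c_[k['R'],k['t']]; M.append(K)
    X=cv2.triangulatePoints(M[0],M[1],np.array(p,float),np.array(q,float)).ravel(); return (X[:3]/X[3]).round(3)
H=[(303.2,166.8),(335,166.8),(365.4,199.5),(338.8,231.5)]
S=[(282.2,185.1),(298.5,173.2),(335.7,173.2),(344,192.5)]
for h,q in zip(H,S): print('cart',tri(h,q))
for n,(x,y) in dict(A=(.58,-.093),B=(.592,-.17),C=(.517,-.239),D=(.445,-.175)).items(): print(n,proj(s,(x,y,.114)),proj(c,(x,y,.114)))
print('lid corners',tri((36/3+120,63/3+105),(145+(458-450)/2.433,150+75/2.4375)),tri((248/3+120,67/3+105),(145+(584-450)/2.433,150+17/2.4375)))
o,dd=ray(c,152/3+120,35/3+105); print('knob ray',[(o+dd*(z-o[2])/dd[2]).round(3) for z in(.2,.23)])
print('bottle',onz(c,245,132,.187).round(3))
tc=[onz(c,u,v,.018)[:2].round(3) for u,v in[(282,163),(371,160),(378,245),(288,250)]]; print(tc)
E
```

```text
[[0.609 0.249]
 [0.608 0.11 ]
 [0.468 0.112]
 [0.47  0.25 ]] ctr [0.539 0.18 ]
yaw -0.7145309643298118 0.13938004831096634
yaw y -0.5708875617182514
side rim [array([0.608, 0.249]), array([0.605, 0.115]), array([0.468, 0.115]), array([0.47 , 0.251])]
cart [ 0.589 -0.101  0.11 ]
cart [ 0.591 -0.172  0.114]
cart [ 0.517 -0.24   0.114]
cart [ 0.444 -0.179  0.113]
A [281.97382484 186.44295879] [300.14988205 171.2245936 ]
B [298.04162854 173.4403421 ] [334.11606108 166.23078459]
C [335.74034166 173.18083636] [365.05088928 199.2479546 ]
D [342.86450196 192.59131678] [336.99836797 231.10752321]
lid corners [0.64  0.247 0.264] [0.64  0.109 0.263]
knob ray [array([0.679, 0.185, 0.2  ]), array([0.67 , 0.179, 0.23 ])]
bottle [0.65  0.029 0.187]
[array([ 0.618, -0.054]), array([ 0.627, -0.273]), array([ 0.418, -0.287]), array([ 0.406, -0.069])]
```

servo_tool([
  [0.58,[0,0,0],[0,0,5.5]],
  [0.58,[0,0,0],[0,0,5.5]],
  [0.58,[0,0,0],[0,0,5.5]],
  [0.58,[0,0,0],[0,0,5.5]],
  [0.58,[2.3,-3,0],[0,0,0]],
  [0.58,[2.3,-3,0],[0,0,0]],
  [0.58,[2.3,-3,0],[0,0,0]],
  [0.58,[2.3,-3,0],[0,0,0]],
  [0.58,[2.3,-3,0],[0,0,0]],
  [0.58,[2.3,-3,0],[0,0,0]],
  [0.58,[2.3,-3,0],[0,0,0]],
  [0.58,[2.3,-3,0],[0,0,0]],
  [0.58,[2.3,-3,0],[0,0,0]],
  [0.58,[2.3,-3,0],[0,0,0]],
  [0.58,[2.3,-3,0],[0,0,0]],
], force=25)

```text
time_s: 1.65
tool_pos: [0.5059, -0.2764, 0.2204]
tool_rot: [179.5, 0.2, -2.5]
force: [1.1, -0.5, -0.6]
grip_width: 0.0502
```

servo_tool([
  [0.58,[0.6,-1.9,0],[0,0,-2.5]],
  [0.58,[0.6,-1.9,0],[0,0,0]],
  [0.58,[0,0,0],[0,0,0]],
  [0.58,[0,0,2.5],[0,0,0]],
  [0.58,[0,0,2.5],[0,0,0]],
  [0.58,[0,0,2.5],[0,0,0]],
  [0.58,[0,0,0],[0,0,0]],
  [0.58,[0,0,0],[0,0,0]],
])

```text
time_s: 2.32
tool_pos: [0.526, -0.2272, 0.1461]
tool_rot: [179.5, -0.2, 1.5]
force: [0.8, 0.1, 0.1]
grip_width: 0.0506
```

```bash
python3 - <<'E'
from h import *
o=env.get_obs(); print(o['time_s'],o['tool_pos'],o['tool_rot'],o['force'],o['qpos'])
s=cam('side'); t=cam('top'); print(proj(s,o['tool_pos']),proj(s,(.517,-.239,.114)))
a=cv2.resize(s['image'][110:250,255:405],(420,392)); b=cv2.resize(t['image'][140:260,265:400],(380,392)); cv2.imwrite('pics/c1.png',np.hstack([a,b]))
E
```

```text
2.3167 [ 0.52603198 -0.22717219  0.14613471] [179.53838484  -0.24861865   1.47153617] [0.83742775 0.14378649 0.07470769] [ 37.10566308  12.65183416 -18.8644481   99.84550585   4.76113052
  67.83779542 -71.63205561]
[330.95151617 163.3490449 ] [335.74034166 173.18083636]
```

View pics/c1.png

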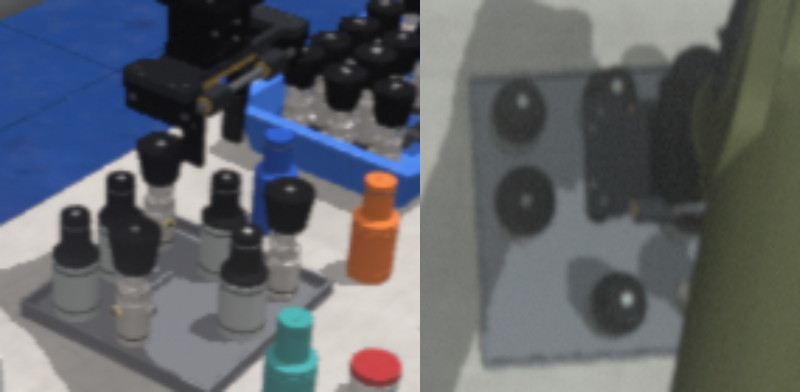

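The fingers hover above C: the TCP projects to (331,163) in the side view, and C's neck is at (336,173). A correction of 9 and 12 mm is needed.

servo_tool([
  [0.58,[-0.5,0.6,0],[0,0,1.5]],
  [0.58,[-0.3,0.5,0],[0,0,0]],
  [0.58,[0,0,0],[0,0,0]],
  [0.58,[0,0,0],[0,0,0]],
])

```text
time_s: 2.75
tool_pos: [0.5195, -0.2423, 0.152]
tool_rot: [179.3, -0.7, -0.3]
force: [0.2, 0.6, 0.7]
grip_width: 0.0504
```

servo_tool([
  [0.58,[-0.1,-0.2,1.5],[0.4,0.4,0]],
  [0.58,[0,0,1.5],[0,0,0]],
  [0.58,[0,0,1.5],[0,0,0]],
  [0.58,[0,0,0.8],[0,0,0]],
  [0.58,[0,0,0.5],[0,0,0]],
  [0.58,[0,0,0],[0,0,0]],
])

```text
time_s: 3.25
tool_pos: [0.5225, -0.2435, 0.097]
tool_rot: [179.4, -1.6, -0.4]
force: [-0.1, 0.3, -0.1]
grip_width: 0.0504
```

servo_tool([
  [0.58,[-0.5,-0.3,0.6],[0.5,-1.5,0]],
  [0.58,[-0.1,0,0.6],[0,0,0]],
  [0.58,[0,0,0.3],[0,0,0]],
  [0.58,[0,0,0],[0,0,0]],
])

```text
time_s: 3.58
tool_pos: [0.5176, -0.2406, 0.0825]
tool_rot: [179.9, -0.1, -0.4]
force: [-0.7, -0.0, 0.2]
grip_width: 0.0502
```

Aligned, so I'll close the fingers and then lift.

servo_tool([
  [0.1,[0,0,0],[0,0,0]],
  [0.1,[0,0,0],[0,0,0]],
  [0.1,[0,0,0],[0,0,0]],
  [0.1,[0,0,0],[0,0,0]],
  [0.1,[0,0,0],[0,0,0]],
  [0.1,[0,0,0],[0,0,0]],
  [0.1,[0,0,-0.5],[0,0,0]],
  [0.1,[0,0,-0.7],[0,0,0]],
  [0.1,[0,0,-0.7],[0,0,0]],
  [0.1,[0,0,-0.3],[0,0,0]],
  [0.1,[0,0,0],[0,0,0]],
  [0.1,[0,0,0],[0,0,0]],
  [0.1,[0,0,0],[0,0,0]],
])

```text
time_s: 4.67
tool_pos: [0.5145, -0.2393, 0.1037]
tool_rot: [-179.9, 0.3, -0.4]
force: [-1.2, -0.4, -5.7]
grip_width: 0.0287
```

```bash
python3 - <<'E'
from h import *
for i in range(5):
    cam('side'); o=env.get_obs(); print(o['force'].round(2),o['tool_pos'].round(4),o['tool_rot'].round(1),o['grip_width'])
E
```

```text
[-0.12 -1.05 -5.04] [ 0.5145 -0.2393  0.1037] [-179.9    0.3   -0.4] 0.028351753613707894
[-0.07 -0.11 -4.43] [ 0.5144 -0.2393  0.1036] [-179.9    0.3   -0.4] 0.028715361157298083
[ 1.03 -1.54 -6.42] [ 0.5144 -0.2393  0.1035] [-179.9    0.3   -0.4] 0.028052409624937928
[ 0.15 -0.1  -4.86] [ 0.5144 -0.2393  0.1035] [-179.9    0.3   -0.4] 0.028484278663345443
[ 0.62 -0.95 -5.84] [ 0.5144 -0.2393  0.1035] [-179.9    0.3   -0.4] 0.028763891501082748
```

C is heavy (about 5.3 N), so I'll set it back.

servo_tool([
  [0.1,[0,0,0.5],[0,0,0]],
  [0.1,[0,0,0.6],[0,0,0]],
  [0.1,[0,0,0.5],[0,0,0]],
  [0.1,[0,0,0.2],[0,0,0]],
  [0.1,[0,0,0],[0,0,0]],
  [0.1,[0,0,0],[0,0,0]],
])

```text
time_s: 5.42
tool_pos: [0.5143, -0.2394, 0.0833]
tool_rot: [-179.9, 0.3, -0.4]
force: [-0.2, 0.8, -1.5]
grip_width: 0.0285
```

servo_tool([
  [0.1,[0,0,0.1],[0,0,0]],
  [0.1,[0,0,0],[0,0,0]],
  [0.58,[0,0,0],[0,0,0]],
  [0.58,[0,0,0],[0,0,0]],
  [0.58,[0,0,0],[0,0,0]],
  [0.58,[0,0,-1.5],[0,0,0]],
  [0.58,[0,0,-2.5],[0,0,0]],
  [0.58,[0,0,-2.5],[0,0,0]],
  [0.58,[0,0,-1],[0,0,0]],
  [0.58,[1.3,-2.5,0],[0,0,0]],
  [0.58,[1.4,-2.8,0],[0,0,0]],
  [0.58,[1.4,-2.8,0],[0,0,0]],
  [0.58,[1.4,-2.8,0],[0,0,0]],
  [0.58,[1,-2,0],[0,0,0]],
  [0.58,[0.2,-0.4,0],[0,0,0]],
  [0.58,[0,0,0],[0,0,0]],
  [0.58,[0,0,0],[0,0,0]],
])

```text
time_s: 6.83
tool_pos: [0.5916, -0.1074, 0.168]
tool_rot: [179.6, -0.8, -0.8]
force: [0.9, -0.6, -0.2]
grip_width: 0.0505
```

servo_tool([
  [0.58,[-0.3,-0.5,1],[0.4,-0.8,0.8]],
  [0.58,[-0.3,-0.4,1.5],[0,0,0]],
  [0.58,[0,0,1.5],[0,0,0]],
  [0.58,[0,0,1],[0,0,0]],
  [0.58,[0,0,0.3],[0,0,0]],
  [0.58,[0,0,0],[0,0,0]],
])

```text
time_s: 7.33
tool_pos: [0.5818, -0.1076, 0.1101]
tool_rot: [179.9, 0.3, -2.6]
force: [0.4, 1.5, 1.7]
grip_width: 0.0505
```

```bash
python3 - <<'E'
from h import *
o=env.get_obs(); print(o['tool_pos'].round(4),o['tool_rot'].round(1))
s=cam('side'); print(proj(s,o['tool_pos']),proj(s,(.585,-.097,.114)))
cv2.imwrite('pics/c2.png',cv2.resize(s['image'][110:250,225:405],(720,560)))
E
```

```text
[ 0.5818 -0.1076  0.1101] [179.9   0.3  -2.6]
[285.28431681 185.21467541] [281.6056905  185.13874204]
```

View pics/c2.png

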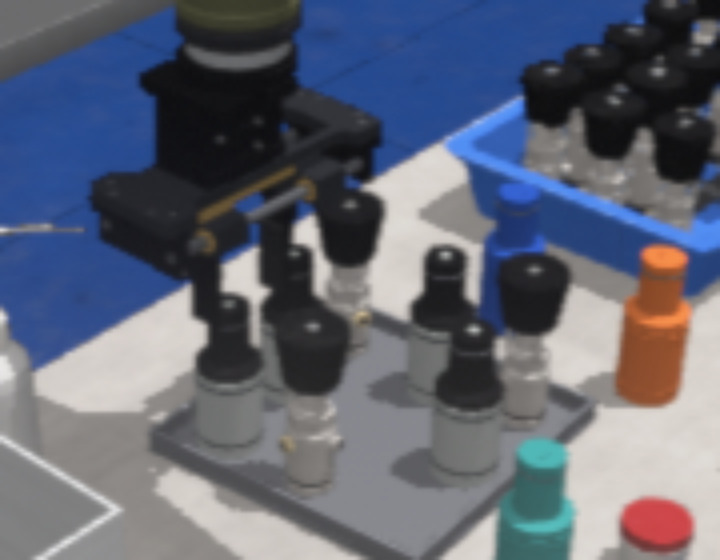

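The side view shows C standing. The fingers (midpoint about (240,295) in the crop) need to shift about 1 cm toward A's neck at (232,302).

servo_tool([
  [0.58,[0.2,-0.5,0],[0,0,-2.5]],
  [0.58,[0.2,-0.4,0],[0,0,0]],
  [0.58,[0,0,0.6],[0,0,0]],
  [0.58,[0,0,1],[0,0,0]],
  [0.58,[0,0,0.6],[0,0,0]],
  [0.58,[0,0,0],[0,0,0]],
])

```text
time_s: 7.88
tool_pos: [0.5875, -0.1011, 0.089]
tool_rot: [179.8, 0.1, -0.4]
force: [-0.8, -0.4, -0.2]
grip_width: 0.0502
```

servo_tool([
  [0.58,[-0.1,-0.3,0.4],[0,0,0]],
  [0.58,[0,0,0.2],[0,0,0]],
  [0.1,[0,0,0],[0,0,0]],
  [0.1,[0,0,0],[0,0,0]],
  [0.1,[0,0,0],[0,0,0]],
  [0.1,[0,0,0],[0,0,0]],
  [0.1,[0,0,0],[0,0,0]],
  [0.1,[0,0,0],[0,0,0]],
  [0.1,[0,0,-0.5],[0,0,0]],
  [0.1,[0,0,-0.7],[0,0,0]],
  [0.1,[0,0,-0.7],[0,0,0]],
  [0.1,[0,0,-0.3],[0,0,0]],
  [0.1,[0,0,0],[0,0,0]],
  [0.1,[0,0,0],[0,0,0]],
  [0.1,[0,0,0],[0,0,0]],
])

```text
time_s: 9.13
tool_pos: [0.5833, -0.098, 0.1032]
tool_rot: [179.8, 0.5, -0.5]
force: [0.2, -0.7, -4.5]
grip_width: 0.0286
```

```bash
python3 - <<'E'
from h import *
for i in range(5):
    cam('side'); o=env.get_obs(); print(o['force'].round(2),o['tool_pos'].round(4),o['tool_rot'].round(1),o['grip_width'])
E
```

```text
[ 0.18 -0.18 -5.33] [ 0.5832 -0.0981  0.1031] [179.8   0.5  -0.5] 0.028755358054176807
[ 0.41  0.21 -4.35] [ 0.5831 -0.098   0.103 ] [179.8   0.5  -0.5] 0.028851011136164173
[ 0.84  0.1  -5.05] [ 0.5831 -0.098   0.1029] [179.8   0.5  -0.5] 0.028548324645166677
[ 0.19 -0.22 -5.15] [ 0.5831 -0.0979  0.1029] [179.8   0.5  -0.5] 0.028576087593340092
[ 0.57 -0.37 -4.31] [ 0.5831 -0.0979  0.1028] [179.8   0.6  -0.5] 0.02852898691014729
```

A is heavy as well (about 4.9 N), so it goes back down.

servo_tool([
  [0.1,[0,0,0.5],[0,0,0]],
  [0.1,[0,0,0.6],[0,0,0]],
  [0.1,[0,0,0.5],[0,0,0]],
  [0.1,[0,0,0.2],[0,0,0]],
  [0.1,[0,0,0],[0,0,0]],
  [0.1,[0,0,0],[0,0,0]],
])

```text
time_s: 9.88
tool_pos: [0.582, -0.0978, 0.0815]
tool_rot: [179.9, 0.7, -0.5]
force: [-1.4, 1.4, -1.0]
grip_width: 0.0287
```

servo_tool([
  [0.1,[0,0,0.1],[0,0,0]],
  [0.1,[0,0,0],[0,0,0]],
  [0.58,[0,0,0],[0,0,0]],
  [0.58,[0,0,0],[0,0,0]],
  [0.58,[0,0,0],[0,0,0]],
  [0.58,[0,0,-1.5],[0,0,0]],
  [0.58,[0,0,-2.5],[0,0,0]],
  [0.58,[0,0,-2.5],[0,0,0]],
  [0.58,[0,0,-1],[0,0,0]],
  [0.58,[0.3,1.5,0],[0,0,0]],
  [0.58,[0.3,2.5,0],[0,0,0]],
  [0.58,[0.3,2,0],[0,0,0]],
  [0.58,[0,1,0],[0,0,0]],
  [0.58,[0,0,0],[0,0,0]],
  [0.58,[0,0,0],[0,0,0]],
])

```text
time_s: 11.13
tool_pos: [0.5959, -0.1745, 0.1617]
tool_rot: [179.6, 0.1, -0.4]
force: [-0.4, -0.8, 0.0]
grip_width: 0.0502
```

servo_tool([
  [0.58,[0,0,0],[0,0,-7]],
  [0.58,[0,0,0],[0,0,-7]],
  [0.58,[0,0,0],[0,0,-7]],
  [0.58,[0,0,0],[0,0,-7]],
  [0.58,[0,0,0],[0,0,-7]],
  [0.58,[0,0,0],[0,0,-7]],
  [0.58,[0,0,0],[0,0,-7]],
  [0.58,[0,0,0],[0,0,-7]],
  [0.58,[0,0,0],[0,0,-7]],
  [0.58,[0,0,0],[0,0,-7]],
  [0.58,[0,0,0],[0,0,-7]],
  [0.58,[0,0,0],[0,0,-7]],
  [0.58,[0,0,0],[0,0,-4]],
  [0.58,[0,0,0],[0,0,0]],
  [0.58,[0,0,0],[0,0,0]],
])

```text
time_s: 12.38
tool_pos: [0.591, -0.1541, 0.1513]
tool_rot: [-179.1, -0.4, 90.3]
force: [-0.0, 1.1, -0.1]
grip_width: 0.0506
```

servo_tool([
  [0.58,[-0.9,0,0],[0.4,-0.9,0]],
  [0.58,[-0.7,0,0],[0,0,0]],
  [0.58,[0,0,0.5],[0,0,0]],
  [0.58,[0,0,1.2],[0,0,0]],
  [0.58,[0,0,1],[0,0,0]],
  [0.58,[0,0,0],[0,0,0]],
  [0.58,[0,0,0],[0,0,0]],
])

```text
time_s: 12.97
tool_pos: [0.5896, -0.1711, 0.12]
tool_rot: [-178.6, 0.6, 90.0]
force: [0.2, 0.4, 0.6]
grip_width: 0.0509
```

servo_tool([
  [0.58,[0,0.1,0.8],[-1.4,0.5,0]],
  [0.58,[0,0,1.3],[0,0,0]],
  [0.58,[0,0,1.1],[0,0,0]],
  [0.58,[0,0,0.3],[0,0,0]],
  [0.58,[0,0,0],[0,0,0]],
  [0.58,[0,0,0],[0,0,0]],
])

```text
time_s: 13.47
tool_pos: [0.5898, -0.1703, 0.0809]
tool_rot: [-179.8, 0.0, 90.0]
force: [0.5, 0.0, -0.2]
grip_width: 0.0502
```

servo_tool([
  [0.1,[0,0,0],[0,0,0]],
  [0.1,[0,0,0],[0,0,0]],
  [0.1,[0,0,0],[0,0,0]],
  [0.1,[0,0,0],[0,0,0]],
  [0.1,[0,0,0],[0,0,0]],
  [0.1,[0,0,0],[0,0,0]],
  [0.1,[0,0,-0.5],[0,0,0]],
  [0.1,[0,0,-0.7],[0,0,0]],
  [0.1,[0,0,-0.7],[0,0,0]],
  [0.1,[0,0,-0.3],[0,0,0]],
  [0.1,[0,0,0],[0,0,0]],
  [0.1,[0,0,0],[0,0,0]],
  [0.1,[0,0,0],[0,0,0]],
])

```text
time_s: 14.55
tool_pos: [0.5879, -0.1695, 0.1033]
tool_rot: [-179.5, -0.1, 90.0]
force: [-0.8, 0.2, -5.7]
grip_width: 0.0286
```

```bash
python3 - <<'E'
from h import *
for i in range(5):
    cam('side'); o=env.get_obs(); print(o['force'].round(2),o['tool_pos'].round(4),o['tool_rot'].round(1),o['grip_width'])
E
```

```text
[-0.77 -0.29 -5.14] [ 0.5879 -0.1695  0.1032] [-1.795e+02 -1.000e-01  9.000e+01] 0.02848751039070111
[ 0.23 -0.43 -5.69] [ 0.5878 -0.1695  0.1031] [-1.795e+02 -1.000e-01  9.000e+01] 0.028834643850986327
[ 0.   -0.64 -5.96] [ 0.5878 -0.1694  0.103 ] [-1.795e+02 -1.000e-01  9.000e+01] 0.02875001285052175
[ 0.5   0.6  -5.48] [ 0.5878 -0.1694  0.103 ] [-1.795e+02 -1.000e-01  9.000e+01] 0.02836080128597842
[-0.08  0.89 -5.89] [ 0.5878 -0.1694  0.103 ] [-1.795e+02 -1.000e-01  9.000e+01] 0.028448519208365372
```

B is heavy too, so it must be D. Setting B back.

servo_tool([
  [0.1,[0,0,0.5],[0,0,0]],
  [0.1,[0,0,0.6],[0,0,0]],
  [0.1,[0,0,0.5],[0,0,0]],
  [0.1,[0,0,0.2],[0,0,0]],
  [0.1,[0,0,0],[0,0,0]],
  [0.1,[0,0,0],[0,0,0]],
])

```text
time_s: 15.3
tool_pos: [0.5873, -0.1692, 0.0822]
tool_rot: [-179.5, -0.1, 90.0]
force: [-0.3, -0.3, -1.3]
grip_width: 0.0287
```

servo_tool([
  [0.1,[0,0,0.1],[0,0,0]],
  [0.1,[0,0,0],[0,0,0]],
  [0.58,[0,0,0],[0,0,0]],
  [0.58,[0,0,0],[0,0,0]],
  [0.58,[0,0,0],[0,0,0]],
  [0.58,[0,0,-1.5],[0,0,0]],
  [0.58,[0,0,-2.5],[0,0,0]],
  [0.58,[0,0,-2.5],[0,0,0]],
  [0.58,[0,0,-1.5],[0,0,0]],
  [0.58,[-0.2,-2,0],[0,0,0]],
  [0.58,[-0.2,-3,0],[0,0,0]],
  [0.58,[-0.2,-3,0],[0,0,0]],
  [0.58,[-0.2,-3,0],[0,0,0]],
  [0.58,[0,-2,0],[0,0,0]],
  [0.58,[0,-0.5,0],[0,0,0]],
  [0.58,[0,0,0],[0,0,0]],
  [0.58,[0,0,0],[0,0,0]],
])

```text
time_s: 16.72
tool_pos: [0.4583, -0.1785, 0.1763]
tool_rot: [179.1, 0.5, 90.2]
force: [0.5, -0.3, 0.9]
grip_width: 0.0505
```

servo_tool([
  [0.58,[0.1,-0.7,0],[0.9,0.5,0]],
  [0.58,[0,-0.6,0.5],[0,0,0]],
  [0.58,[0,0,1.5],[0,0,0]],
  [0.58,[0,0,1.7],[0,0,0]],
  [0.58,[0,0,1],[0,0,0]],
  [0.58,[0,0,0],[0,0,0]],
  [0.58,[0,0,0],[0,0,0]],
])

```text
time_s: 17.3
tool_pos: [0.4499, -0.1755, 0.1274]
tool_rot: [179.8, -0.3, 90.5]
force: [0.0, -0.3, 0.1]
grip_width: 0.0503
```

servo_tool([
  [0.58,[-0.2,-0.4,0],[0,0,0.5]],
  [0.58,[0,-0.1,1],[0,0,0]],
  [0.58,[0,0,1.5],[0,0,0]],
  [0.58,[0,0,1.3],[0,0,0]],
  [0.58,[0,0,0.4],[0,0,0]],
  [0.58,[0,0,0],[0,0,0]],
  [0.58,[0,0,0],[0,0,0]],
])

```text
time_s: 17.88
tool_pos: [0.4466, -0.1788, 0.0854]
tool_rot: [179.6, -0.1, 90.0]
force: [-0.2, -0.7, -0.0]
grip_width: 0.0506
```

servo_tool([
  [0.58,[0.1,-0.1,0.3],[0,0,0]],
  [0.58,[0,0,0],[0,0,0]],
  [0.1,[0,0,0],[0,0,0]],
  [0.1,[0,0,0],[0,0,0]],
  [0.1,[0,0,0],[0,0,0]],
  [0.1,[0,0,0],[0,0,0]],
  [0.1,[0,0,0],[0,0,0]],
  [0.1,[0,0,0],[0,0,0]],
  [0.1,[0,0,-0.5],[0,0,0]],
  [0.1,[0,0,-0.7],[0,0,0]],
  [0.1,[0,0,-0.7],[0,0,0]],
  [0.1,[0,0,-0.3],[0,0,0]],
  [0.1,[0,0,0],[0,0,0]],
  [0.1,[0,0,0],[0,0,0]],
  [0.1,[0,0,0],[0,0,0]],
])

```text
time_s: 19.13
tool_pos: [0.4467, -0.1784, 0.1092]
tool_rot: [179.3, 0.0, 89.9]
force: [0.1, -0.9, -1.6]
grip_width: 0.0287
```

```bash
python3 - <<'E'
from h import *
for i in range(5):
    cam('side'); o=env.get_obs(); print(o['force'].round(2),o['tool_pos'].round(4),o['tool_rot'].round(1),o['grip_width'],o['qpos'][6])
E
```

```text
[ 0.09  0.02 -1.3 ] [ 0.4466 -0.1783  0.1091] [179.4  -0.   89.9] 0.028651071616695882 16.633613290733823
[ 0.24  0.54 -2.29] [ 0.4465 -0.1783  0.1089] [179.4  -0.   89.9] 0.028409078978572245 16.631562757854258
[-0.72 -0.15 -1.83] [ 0.4464 -0.1782  0.1088] [179.4  -0.   89.9] 0.028333586812456398 16.633086812601125
[-0.26 -0.03 -2.12] [ 0.4464 -0.1782  0.1088] [179.4  -0.   89.9] 0.02892030623862382 16.632132289006382
[-0.7  -0.47 -2.22] [ 0.4464 -0.1782  0.1087] [179.4  -0.   89.9] 0.02855104184134904 16.631064708727553
```

D is light (about 1.9 N, or 0.19 kg), so it is the reject. Lift it and turn so the jaws lie along the box's y.

servo_tool([
  [0.1,[0,0,-1],[0,0,0]],
  [0.1,[0,0,-2],[0,0,0]],
  [0.1,[0,0,-2.5],[0,0,0]],
  [0.1,[0,0,-2.5],[0,0,0]],
  [0.1,[0,0,-2.5],[0,0,0]],
  [0.1,[0,0,-2],[0,0,0]],
  [0.1,[0,0,-1.5],[0,0,0]],
  [0.1,[0,0,-0.5],[0,0,0]],
  [0.1,[0,0,0],[0,0,0]],
], force=25)

```text
time_s: 20.13
tool_pos: [0.4435, -0.1767, 0.2634]
tool_rot: [179.5, -0.2, 90.1]
force: [0.6, -0.3, -1.5]
grip_width: 0.0282
```

servo_tool([
  [0.1,[0,0,0],[0,0,-4]],
  [0.1,[0,0,0],[0,0,-7]],
  [0.1,[0,0,0],[0,0,-7]],
  [0.1,[0,0,0],[0,0,-7]],
  [0.1,[0,0,0],[0,0,-7]],
  [0.1,[0,0,0],[0,0,-7]],
  [0.1,[0,0,0],[0,0,-7]],
  [0.1,[0,0,0],[0,0,-7]],
  [0.1,[0,0,0],[0,0,-7]],
  [0.1,[0,0,0],[0,0,-7]],
  [0.1,[0,0,0],[0,0,-7]],
  [0.1,[0,0,0],[0,0,-7]],
  [0.1,[0,0,0],[0,0,-7]],
  [0.1,[0,0,0],[0,0,-2]],
  [0.1,[0,0,0],[0,0,0]],
])

```text
time_s: 21.38
tool_pos: [0.4352, -0.172, 0.2469]
tool_rot: [179.0, -0.8, -177.3]
force: [-0.3, -0.3, -1.9]
grip_width: 0.0283
```

servo_tool([
  [0.1,[-0.4,1.3,-0.3],[0.9,-0.7,2.5]],
  [0.1,[-0.8,2.7,-0.3],[0,0,0]],
  [0.1,[-0.9,3,-0.3],[0,0,0]],
  [0.1,[-0.9,3,0],[0,0,0]],
  [0.1,[-0.9,3,0],[0,0,0]],
  [0.1,[-0.9,3,0],[0,0,0]],
  [0.1,[-0.9,3,0],[0,0,0]],
  [0.1,[-0.9,3,0],[0,0,0]],
  [0.1,[-0.9,3,0],[0,0,0]],
  [0.1,[-0.9,3,0],[0,0,0]],
  [0.1,[-0.8,3,0],[0,0,0]],
  [0.1,[-0.5,2,0],[0,0,0]],
  [0.1,[-0.2,0.6,0],[0,0,0]],
  [0.1,[0,0,0],[0,0,0]],
  [0.1,[0,0,0],[0,0,0]],
])

```text
time_s: 22.63
tool_pos: [0.534, 0.1752, 0.2434]
tool_rot: [179.7, -1.2, 178.4]
force: [0.2, -0.2, -1.7]
grip_width: 0.0288
```

servo_tool([
  [0.1,[-0.3,0.3,0],[0.3,-1.2,-1]],
  [0.1,[-0.2,0.2,0],[0,0,0]],
  [0.1,[0,0,0],[0,0,0]],
  [0.1,[0,0,1],[0,0,0]],
  [0.1,[0,0,1.2],[0,0,0]],
  [0.1,[0,0,0.8],[0,0,0]],
  [0.1,[0,0,0],[0,0,0]],
  [0.1,[0,0,0],[0,0,0]],
])

```text
time_s: 23.3
tool_pos: [0.5396, 0.1707, 0.2088]
tool_rot: [-179.5, 0.1, 178.7]
force: [0.8, -0.4, -1.9]
grip_width: 0.0286
```

```bash
python3 - <<'E'
from h import *
o=env.get_obs(); print(o['tool_pos'].round(4),o['tool_rot'].round(1))
s=cam('side');cv2.imwrite('pics/c3.png',cv2.resize(s['image'][60:310,125:305],(504,600)))
E
```

```text
[0.5396 0.1707 0.2088] [-1.795e+02  1.000e-01  1.787e+02]
```

View pics/c3.png

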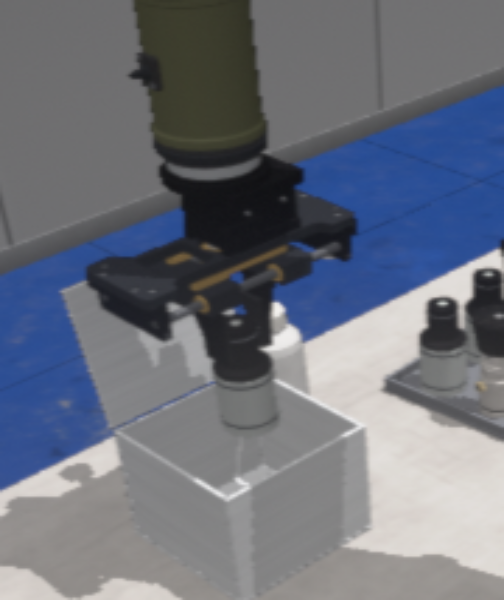

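The cartridge hangs upright over the box opening and the lid is clear behind it. It needs 9 mm in +y, then it can go down.

servo_tool([
  [0.1,[0,0.6,0],[-0.4,0,0]],
  [0.1,[0,0.3,0],[0,0,0]],
  [0.1,[0,0,1],[0,0,0]],
  [0.1,[0,0,1.8],[0,0,0]],
  [0.1,[0,0,2],[0,0,0]],
  [0.1,[0,0,1.8],[0,0,0]],
  [0.1,[0,0,1.2],[0,0,0]],
  [0.1,[0,0,0.5],[0,0,0]],
  [0.1,[0,0,0],[0,0,0]],
  [0.1,[0,0,0],[0,0,0]],
])

```text
time_s: 24.18
tool_pos: [0.5416, 0.1836, 0.1223]
tool_rot: [179.8, 0.3, 178.9]
force: [-0.7, 0.3, -1.2]
grip_width: 0.0286
```

servo_tool([
  [0.1,[0,-0.2,0.8],[0,0,0]],
  [0.1,[0,0,1.2],[0,0,0]],
  [0.1,[0,0,0.9],[0,0,0]],
  [0.1,[0,0,0.4],[0,0,0]],
  [0.1,[0,0,0.1],[0,0,0]],
  [0.1,[0,0,0],[0,0,0]],
  [0.1,[0,0,0],[0,0,0]],
])

```text
time_s: 24.77
tool_pos: [0.5437, 0.1819, 0.0871]
tool_rot: [179.8, 0.6, 178.8]
force: [0.5, 0.3, -2.3]
grip_width: 0.0287
```

servo_tool([
  [0.1,[0,0,0.2],[0,0.6,0]],
  [0.1,[0,0,0.2],[0,0,0]],
  [0.1,[0,0,0.1],[0,0,0]],
  [0.1,[0,0,0],[0,0,0]],
])

```text
time_s: 25.1
tool_pos: [0.5459, 0.1822, 0.0855]
tool_rot: [179.8, 0.1, 178.8]
force: [0.2, 0.2, -2.5]
grip_width: 0.029
```

servo_tool([
  [0.1,[0.2,0,0.2],[0,0,0]],
  [0.1,[0,0,0.2],[0,0,0]],
  [0.1,[0,0,0.2],[0,0,0]],
  [0.1,[0,0,0],[0,0,0]],
])

```text
time_s: 25.43
tool_pos: [0.5483, 0.1824, 0.0856]
tool_rot: [179.9, 0.7, 178.7]
force: [-1.1, 0.6, -2.2]
grip_width: 0.0284
```

```bash
python3 - <<'E'
from h import *
o=env.get_obs(); print(o)
E
```

```text
{'time_s': 25.4333, 'qpos': array([ 19.45753117,  22.25850299, -48.42744438, 102.04085415,
        18.70535798,  63.37005136,  53.51617338]), 'joint_velocities': array([-0.2010396 , -0.8440729 , -0.0022484 , -0.8839865 , -0.26502009,
        0.77608677,  0.20452383]), 'effort': array([ 3.73268116e-02, -3.99057734e+01, -8.90848875e+00, -2.83198124e+01,
        5.02008421e-02,  1.24235046e-01, -1.35580671e-02]), 'tool_pos': array([0.54825122, 0.18242128, 0.08558628]), 'tool_rot': array([179.87778898,   0.65194319, 178.7160338 ]), 'force': array([-1.10340469,  0.61907813, -2.15412186]), 'wrist_torque': array([ 0.09143356, -0.12683767,  0.03174739]), 'grip_width': 0.028412376497212007}
```

servo_tool([
  [0.1,[0.4,0,0.3],[0,0.5,0]],
  [0.1,[0.3,0,0.3],[0,0,0]],
  [0.1,[0,0,0],[0,0,0]],
])

```text
time_s: 25.68
tool_pos: [0.548, 0.1825, 0.0854]
tool_rot: [179.9, 1.0, 178.6]
force: [-0.7, -0.3, -1.6]
grip_width: 0.0284
```

```bash
python3 - <<'E'
from h import *
s=cam('side');t=cam('top');o=env.get_obs(); print(o['tool_pos'])
cv2.imwrite('pics/c4.png',np.hstack([cv2.resize(s['image'][100:320,100:330],(400,383)),cv2.resize(t['image'][80:300,80:310],(400,383))]))
E
```

```text
[0.54749728 0.18248765 0.08468981]
```

View pics/c4.png

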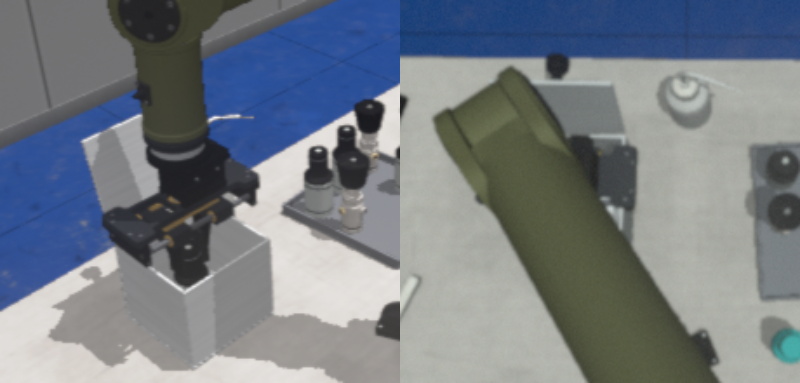

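Nothing is touching and the arm is only lagging on small steps. The cartridge is inside the box and clear of the walls, so I'll push lower with larger increments.

servo_tool([
  [0.1,[0.3,0,0.4],[0,0.5,0]],
  [0.1,[0.3,0,0.4],[0,0.3,0]],
  [0.1,[0,0,0.2],[0,0,0]],
  [0.1,[0,0,0],[0,0,0]],
])

```text
time_s: 26.12
tool_pos: [0.5498, 0.1824, 0.0848]
tool_rot: [180.0, 1.0, 178.5]
force: [-0.7, -0.2, -1.5]
grip_width: 0.0288
```

D was gripped about 5 mm higher than the others: it hung at 0.109 after the same lift, so it stands at TCP z ≈ 0.086. It is therefore on the floor already. Release and back out.

servo_tool([
  [0.55,[0,0,0],[0,0,0]],
  [0.55,[0,0,0],[0,0,0]],
  [0.55,[0,0,0],[0,0,0]],
  [0.55,[0,0,0],[0,0,0]],
  [0.55,[0,0,-0.5],[0,0,0]],
  [0.55,[0,0,-1.5],[0,0,0]],
  [0.55,[0,0,-2.5],[0,0,0]],
  [0.55,[0,0,-2.5],[0,0,0]],
  [0.55,[0,0,-3],[0,0,0]],
  [0.55,[0,0,-3],[0,0,0]],
  [0.55,[0,0,-3],[0,0,0]],
  [0.55,[0,0,-2.5],[0,0,0]],
  [0.55,[0,0,0],[0,0,0]],
])

```text
time_s: 27.2
tool_pos: [0.5419, 0.1824, 0.2729]
tool_rot: [179.9, 0.1, 178.8]
force: [0.4, 1.7, 0.3]
grip_width: 0.0479
```

The cartridge is released. Now the fingers close and go over the top to behind the lid, beside the knob.

servo_tool([
  [0,[0,0,-1.5],[0,0,0]],
  [0,[0,0.5,-2],[0,0,0]],
  [0,[-1.5,0.8,0],[0,0,0]],
  [0,[-2.5,0.8,0],[0,0,0]],
  [0,[-3,0.8,0],[0,0,0]],
  [0,[-3,0.6,0],[0,0,0]],
  [0,[-3,0,0],[0,0,0]],
  [0,[-2,0,0],[0,0,0]],
  [0,[-0.8,0,0],[0,0,0]],
  [0,[0,0,0],[0,0,0]],
  [0,[0,0,0],[0,0,0]],
])

```text
time_s: 28.12
tool_pos: [0.7058, 0.2162, 0.3067]
tool_rot: [-179.8, 0.0, 178.8]
force: [-0.7, 0.2, -0.4]
grip_width: 0.0005
```

```bash
python3 - <<'E'
from h import *
s=cam('side');t=cam('top');o=env.get_obs(); print(o['tool_pos'],o['tool_rot'],o['qpos'].round(1))
cv2.imwrite('pics/c5.png',np.hstack([cv2.resize(s['image'][60:320,100:330],(400,452)),cv2.resize(t['image'][80:300,80:310],(400,452))]))
E
```

```text
[0.7052251  0.21590902 0.30735315] [-1.79764715e+02  6.95840953e-02  1.78774257e+02] [  6.5  35.3 -47.   58.2  25.3  95.6  56.7]
```

View pics/c5.png

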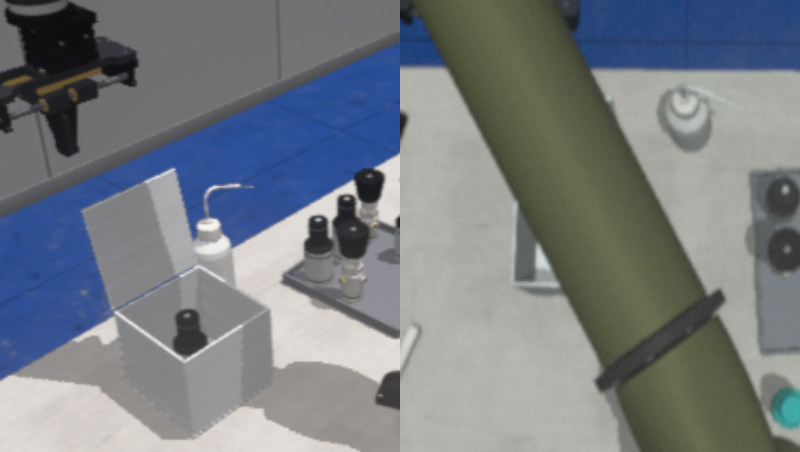

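The cartridge stands upright in the box and the closed fingers hang behind the lid. Lower them, then push toward −x.

servo_tool([
  [0,[0,0,1.2],[0,0,0]],
  [0,[0,0,2],[0,0,0]],
  [0,[0,0,2],[0,0,0]],
  [0,[0,0,1],[0,0,0]],
  [0,[0,0,0],[0,0,0]],
  [0,[0,0,0],[0,0,0]],
])

```text
time_s: 28.72
tool_pos: [0.7012, 0.2164, 0.249]
tool_rot: [-179.7, 0.4, 178.9]
force: [-0.1, -0.3, -0.5]
grip_width: 0.0002
```

servo_tool([
  [0,[1,0,0.8],[0,0,0]],
  [0,[1.2,0,0.6],[0,0,0]],
  [0,[1.2,0,0],[0,0,0]],
  [0,[1.2,0,0],[0,0,0]],
  [0,[1.2,0,0],[0,0,0]],
  [0,[1.2,0,0],[0,0,0]],
  [0,[0,0,0],[0,0,0]],
])

```text
time_s: 29.3
tool_pos: [0.6312, 0.2189, 0.2441]
tool_rot: [-179.9, 1.2, 178.9]
force: [-0.5, 0.9, -0.5]
grip_width: 0.0006
```

servo_tool([
  [0,[1.4,0,0.1],[0,0.6,0]],
  [0,[1.4,0,0.2],[0,0.6,0]],
  [0,[1.4,0,0.3],[0,0,0]],
  [0,[1.4,0,0.4],[0,0,0]],
  [0,[1.4,0,0.5],[0,0,0]],
  [0,[0,0,0],[0,0,0]],
])

```text
time_s: 29.8
tool_pos: [0.5663, 0.2211, 0.2365]
tool_rot: [179.9, 1.0, 178.7]
force: [-0.4, -0.2, -0.2]
grip_width: 0.0004
```

```bash
python3 - <<'E'
from h import *
s=cam('side');o=env.get_obs(); print(o['tool_pos'],o['tool_rot'],o['force'])
cv2.imwrite('pics/c6.png',cv2.resize(s['image'][60:320,100:330],(460,520)))
E
```

```text
[0.5679727  0.22075876 0.23718223] [179.88238829   1.15721335 178.67579476] [-0.13638116 -0.41203885  0.71020068]
```

View pics/c6.png

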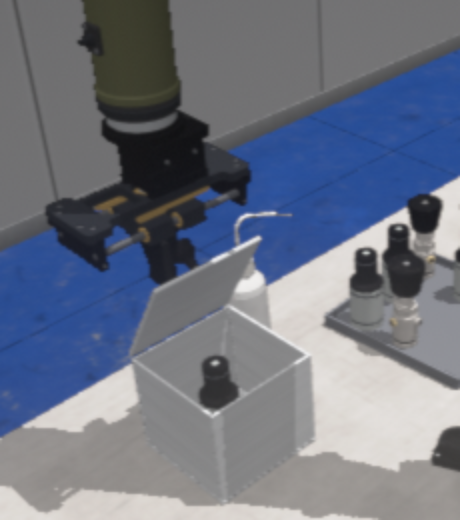

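The lid swings with the fingers and is now at about 60°, with the cartridge still upright. Continue along the arc.

servo_tool([
  [0,[1.3,0,0.8],[0,0.6,0]],
  [0,[1.3,0,1],[0,0.6,0]],
  [0,[1.1,0,1.2],[0,0,0]],
  [0,[0.8,0,1.3],[0,0,0]],
  [0,[0.5,0,1.3],[0,0,0]],
  [0,[0.3,0,1.2],[0,0,0]],
  [0,[0,0,0],[0,0,0]],
])

```text
time_s: 30.43
tool_pos: [0.5263, 0.2235, 0.1752]
tool_rot: [179.5, 0.9, 178.5]
force: [0.0, -1.1, -0.2]
grip_width: 0.0005
```

servo_tool([
  [0,[0.8,-0.2,0.8],[0.4,0.8,0]],
  [0,[0.8,-0.2,0.8],[0,0,0]],
  [0,[0.6,0,0.8],[0,0,0]],
  [0,[0.3,0,0.8],[0,0,0]],
  [0,[0,0,0.6],[0,0,0]],
  [0,[0,0,0.6],[0,0,0]],
  [0,[0,0,0.5],[0,0,0]],
  [0,[0,0,0.3],[0,0,0]],
])

```text
time_s: 31.1
tool_pos: [0.5034, 0.2213, 0.1347]
tool_rot: [-179.7, 0.4, 178.4]
force: [-6.7, -3.5, 13.4]
grip_width: 0.0004
```

servo_tool([
  [0,[0,0,0.6],[0,0,0]],
  [0,[0,0,0.8],[0,0,0]],
  [0,[0,0,1],[0,0,0]],
  [0,[0,0,1],[0,0,0]],
])

```text
time_s: 31.43
tool_pos: [0.5037, 0.2216, 0.1336]
tool_rot: [-178.4, 0.6, 178.3]
force: [-26.5, -14.0, 71.2]
grip_width: 0.0003
```

71 N with no further travel (z 0.1336), so the lid is seated. Back off and check.

servo_tool([
  [0,[0,0,-0.8],[0,0,0]],
  [0,[0,0,-2],[0,0,0]],
  [0,[0,0,-3],[0,0,0]],
  [0,[0,0,-3],[0,0,0]],
  [0,[0,0,-3],[0,0,0]],
  [0,[2,0,-3],[0,0,0]],
  [0,[2,0,-2],[0,0,0]],
  [0,[0,0,0],[0,0,0]],
  [0,[0,0,0],[0,0,0]],
])

```text
time_s: 32.18
tool_pos: [0.4616, 0.2292, 0.3132]
tool_rot: [-178.2, 1.1, 178.3]
force: [0.5, -0.1, -0.3]
grip_width: 0.0005
```

```bash
python3 - <<'E'
from h import *
s=cam('side');t=cam('top');o=env.get_obs(); print(o['time_s'],o['tool_pos'],o['force'])
for z in(.128,.134):print([proj(s,(x,y,z)).round(0) for x,y in((.469,.251),(.469,.112))])
cv2.imwrite('pics/c7.png',np.hstack([cv2.resize(s['image'][130:330,130:400],(540,400)),cv2.resize(t['image'][130:270,270:390],(260,400))]))
E
```

```text
32.2833 [0.46133647 0.22949482 0.31223218] [ 0.16118951  0.24623441 -0.21879585]
[array([207., 268.]), array([256., 237.])]
[array([207., 266.]), array([256., 234.])]
```

View pics/c7.png

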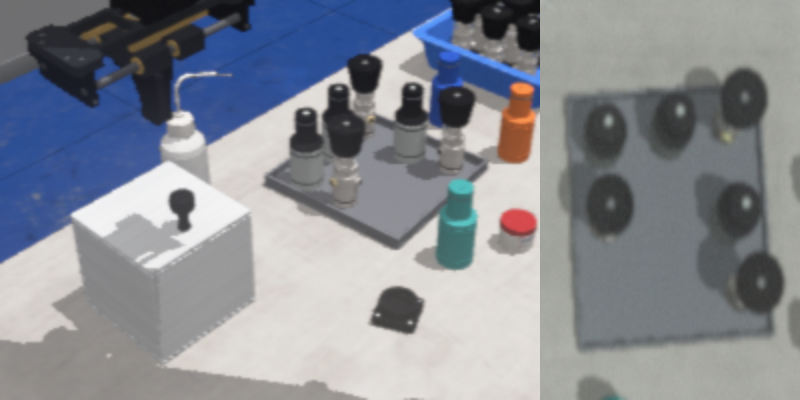

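The lid is flush on the box: its front corner is at (155,265) in the crop, with no gap. The three heavy cartridges, the three heads and the bottle all stand in place. Handing in.

```bash
python3 -c "
from cell import env
print(env.sign_off())"
```

```text
the job is handed in; nothing more can be done
None
```

The light cartridge is standing in the reject box with the lid pressed shut, and I handed the job in at about 32 s.

- **Finding it:** I lifted each cartridge about 20 mm and read the wrist force. Three read about 4.9 to 5.6 N and went back on the tray. The near one, at about (0.445, -0.177), read about 1.9 N, so I took that as the one without its core.
- **Placing it:** I lowered it onto the box floor. Two pictures taken after release showed it upright, before the lid covered it.
- **Closing the lid:** I swung the lid over and pressed it from above. The fingers stopped at z = 0.1336 m, about the expected top of the shut lid, with 71 N upward (about 77 N in all, limit 120 N).
- **Last checks:** After I backed off, the side view showed the lid flush on the box. Both views showed the three heavy cartridges and the valve heads standing in place on the tray; the side view showed the bottle where it was.
- **What didn't go smoothly:** The last few millimetres of lowering into the box would not respond to small steps, and the tool drifted about 8 mm in +x. It had most likely already touched the floor, since I had gripped it a few mm higher than the others. The cartridge ended slightly off-centre but well clear of the walls.

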